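# Wedge the rocking sharpening base

## Robot

A 6-joint arm with a two-finger parallel gripper is mounted at the origin on a cart in front of the work surface, level with it; the furniture and walls round the work are solid. World frame = base frame: x ahead of the robot, y to its left, z up, the work surface at z = 0. Lengths are in m, angles in rad, forces in N, time in s.
With the tool pointing down it reaches from about 0.4 to 0.825 m from the base axis. Payload 7 kg.
Tool frame: the origin (TCP) lies midway between the tips of the shut fingers; the grasp point (between the pads) lies hold_point_z behind it (hold_point_z is the distance from the TCP to the grasp point, in m); z points along the fingers, y is the line along which they close (so a half turn about z gives the same grasp; the last joint's range is limited). The gripper opens to 88 mm and grips with 3 to 60 N. Pads are 19 mm wide; open, the fingers measure 130 mm over their backs; the gripper's body (78 mm by 193 mm) begins 47 mm behind the grasp point.
Start: joints at [-0.835, 0.359, 0.012, 0, -1.224, -0.288], TCP at [0.292, -0.608, 0.227] pointing down, gripper open.
Joint ranges: [-3.07, 3.07], [-1.43, 2.12], [-1.02, 1.25], [-3.03, 1.67], [-3.05, -0], [-3.03, 3.03]. Speed limits (rad/s): [2.39, 2.39, 3.01, 3.14, 3.14, 3.14].

## Interface

Orientations are given as [roll, pitch, yaw] about the fixed x, y, z axes, in that order (R = Rz(yaw) Ry(pitch) Rx(roll)).
In Python, from station import * gives the robot as it stands.
- The arm moves only by the tool apply_moves, never from a script. Its argument "steps" is a list of rows, each an object with "translation": the shift along the world's x, y, z scaled (see below), a list of three; "rotation": the turn, a rotation vector about the world's x, y, z scaled (see below), a list of three. A call has exactly 10 rows; each row is the pose to reach, as a shift and turn from the pose commanded when the call began; what a row does not reach only later rows make up. The controller multiplies each number of a shift by 250 mm and each number of a turn by 30 degrees. A row lasts 1/12 s, in which the tool goes at most 41.7 mm and 7.16 degrees, less where a joint would pass 70% of its speed; a pose out of reach is approached as far as the arm can. A call with a number of a shift or a turn outside -1 to 1 is refused whole. A call with a gripper value outside its range is refused whole. "jaw" is the closure, from -1 (fully open) to 1 (shut), so that 0 is half open, set as the call begins (left out, the last holds). The fingers move at their own pace and stop on an object; "newtons" is the grip in N (left out, the last holds). Time passes only in rows, so rows that repeat a pose let the fingers close, or fill a call up. It gives the time, the measured TCP pose, the force, the opening and the grip force at its end, in the units of the state.
- get_state(): the state, without advancing time (a new reading comes with each control period).
- grab_frame(name): name is "scene" or "top" or "wrist"; returns the picture (420x560x3 uint8, blue, green, red); there is no depth.
- camera_model(name): a dict with "fx", "fy", "cx", "cy" (pixels), "k1" (the pictures are not rectified: a ray, as slopes to the right and down, at radius r is drawn at 1 + k1 r^2 times it, then the intrinsics apply), "xyz" and "rotation" of the camera in the world. Camera axes: x right, y down, z forward; pixel columns grow to the right and rows downward; lengths in m; the calibration is good to about 2 mm. A picture is of the moment at which its call begins: read the wrist's pose just before it. camera_model takes no time and is no camera call; for the wrist camera it gives the pose at the moment of the call.
- job_done(): hands the job in; it is judged then, once.
The state is a dict: "t": time; "q": joint angles; "qd": joint speeds; "joint_efforts": joint torques, N m; "eef_pos": TCP position; "ee_rot": TCP orientation; "force": force on the tool from outside, world axes, zero at the start; "moment": the same for the moment, N m; "width": finger opening in m; "gripper_force": force on a finger pad.
Only numpy, scipy, OpenCV 4.12 (cv2) and the standard library are available. Lean on these libraries where they do the work, as an engineer would, in place of code of your own. Each camera call takes 0.05 s, during which the arm holds its last target. There are 200 camera calls.

## Task

The sharpening base on the bench rocks because the foot at one corner is too short. Press on the top of that corner with a fingertip to feel it rock, then push the wooden wedge along the bench, thin end first, under the short foot until the foot just bears on it, without jacking the base up, and finally press firmly on that corner again to prove it no longer rocks; finish while still holding that press. Only push and press: do not pick anything up, do not shove the base along the bench, and leave the small plane and the wax tin where they are.

Things in the scene. Friction and masses are not known exactly. Their poses are not given: they have to be found in the camera images.
- sharpening_base: Low loose wooden box, 160 (x) x 150 (y) mm, 1.3 to 2.1 kg, wood from z = 22 to 50 mm. Origin: centre of its underside, at bench level. A grey whetstone in a dark rim (70 x 130 mm, top z = 55) lies on its +x half. Four round black feet, 24 mm wide (the good ones 14 at the tread), at x = +-62, y = +-55 mm; the one at (-62, +55) is too short. Left alone it stands level on the other three.
- press_corner (a point): On the flat wooden top over the centre of the short foot (base frame -62, 55, 50 mm), at a small brass screw head (the corner at -62, -55 has one too). Axes as the base. 50 mm above the bench when level. Some 2 to 9 N, slowly applied, down here tips the base until the short foot meets the bench; released, it comes back level.
- foot_spot (a point): Spot at bench level (base frame z = 0) under the centre of the short foot. The foot's flat underside, 24 mm across, hangs 6 to 11 mm above it while the base stands level (differs each time, not measured). Axes as the base.
- wedge: Loose pale wooden wedge, 50 mm wide (x), 90 long (y), 40 to 60 g, on the bench at the base's +y side, thin end towards the short foot. Origin: centre of underside. 2 mm thick at y = -45, rising evenly to 18 mm at y = +30, then level to the back at y = +45. It slides with under 1 N until the slope meets the foot, then needs several N; driven on, it jacks the base up.
- wedge_tip (a point): Middle of the wedge's thin end, on its underside (wedge frame y = -45 mm). Axes as the wedge.
- wedge_back (a point): Middle of the wedge's upright back face, 10 mm above the bench (wedge frame y = +45 mm); the face is 50 mm wide and 18 mm high. Push here, along the wedge's -y.
- thumb_plane: Small brass thumb plane, 54 x 81 x 35 mm, a bystander beyond the wedge. Origin: centre of its underside.
- wax_tin: Round wax tin, 77 mm in diameter, 32 mm high, a bystander to the right of the base. Origin: centre of its underside.
Things that resemble listed ones, but are neither listed nor needed, are in the scene too. There is more than one size of the sharpening_base; the one meant has the size given above.

How it is judged:
By the outcome, as a careful person would: the job done as asked, in the order asked, and still so for the second after the job is handed in, while the arm keeps its last pose, push and grip.
It also fails if it takes over 53 s, if anything falls off the work surface, if the arm or the gripper's body presses on something with over 40 N, if the wrist force passes 120 N, or if a joint passes its speed limit or range.

## Working session

There is one attempt and no reset: what is moved stays moved. The work goes in short steps, Python scripts to look and compute and a tool call to move; the robot and the scene stay as the last step left them, time stands still between calls to the robot, and variables do not carry over. Pictures are saved under pics/ and viewed, at most 10 in all, crops included, and the job is handed in when it is done.

Besides the shell and the picture viewer there is one more tool, called after "Request:" as a command line: name --argument value ..., lists and objects as JSON in quotes. apply_moves: Moves the arm, as the interface text tells. Shifts and turns lie within -1 to 1; 1 stands for 250 mm of shift or 30 degrees of turn. Its arguments: {"type":"object","properties":{"steps":{"type":"array"},"jaw":{"type":"number"},"newtons":{"type":"number"}},"required":["steps"]}

```bash
mkdir -p pics; ls
python3 - <<'E'
from station import *
import cv2
for n in("top","scene"):
    cv2.imwrite(f"pics/{n}1.png",grab_frame(n))
    print(n,camera_model(n))
print(get_state())
E
```

```text
pics
top {'fx': 507.7375529425039, 'fy': 507.7375529425039, 'cx': 276.948421924797, 'cy': 216.78053609950499, 'k1': -0.003783490470136898, 'xyz': array([ 0.53278339, -0.03696196,  1.10811684]), 'rotation': array([-3.11419141,  0.00992779, -1.56621689])}
scene {'fx': 519.1441704888127, 'fy': 519.1441704888127, 'cx': 276.0045476125239, 'cy': 205.86899450589596, 'k1': -0.15009808977398256, 'xyz': array([0.06673863, 0.98059433, 0.75824491]), 'rotation': array([-2.14054106, -0.01964875, -2.66565205])}
{'t': 0.1, 'q': array([-8.34907058e-01,  3.59315216e-01,  1.11071355e-02, -2.94041978e-04,
       -1.22410556e+00, -2.88073831e-01]), 'qd': array([ 0.0008636 , -0.00147926,  0.00235008,  0.00144778,  0.00056914,
        0.0004669 ]), 'joint_efforts': array([-1.78187488e-04, -5.84165311e+01,  2.93754208e+01,  7.01545268e+00,
        1.02464916e-02, -6.61468243e-05]), 'eef_pos': array([ 0.29202213, -0.60805109,  0.22570016]), 'ee_rot': array([ 3.14005933e+00, -1.66075441e-04, -2.69387721e+00]), 'force': array([0.15638592, 0.46089794, 0.05049324]), 'moment': array([ 0.02189449, -0.01535282,  0.07047413]), 'gripper_force': 0.0, 'width': 0.08764144814919851}
```

View pics/top1.png

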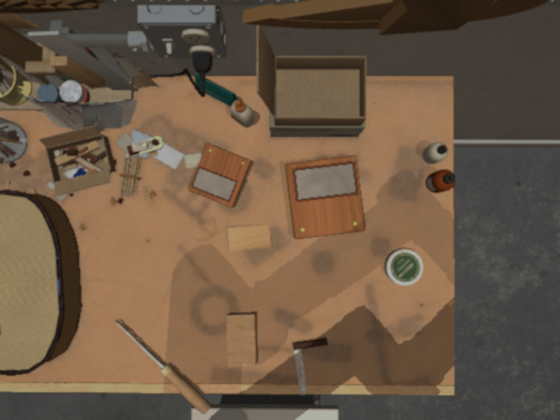

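View pics/scene1.png

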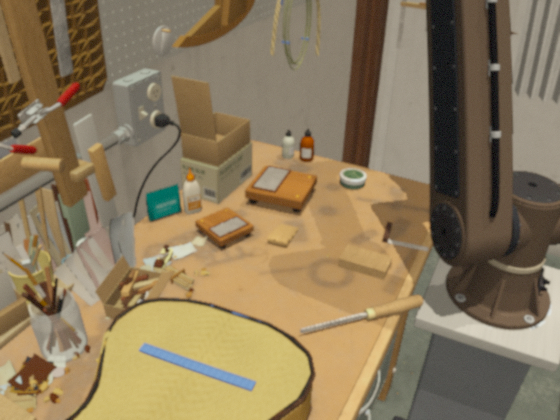

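The top view shows the large base centred at about (326,197), with brass screws near (303,230) and (358,228). The wedge is at (249,237) and the tin at (404,266). The smaller base at (220,175) is a decoy. I'll zoom in for precise corners.

```bash
cat > h.py <<'E'
import numpy as np, cv2
from scipy.spatial.transform import Rotation as R
from station import *
def ray(m,px,z):
    d=(np.array(px,float)-[m['cx'],m['cy']])/[m['fx'],m['fy']]
    u=d.copy()
    for _ in range(20): u=d/(1+m['k1']*(u@u))
    v=R.from_euler('xyz',m['rotation']).as_matrix()@np.r_[u,1]
    return m['xyz']+v*(z-m['xyz'][2])/v[2]
E
python3 - <<'E'
import cv2
im=cv2.imread("pics/top1.png")
cv2.imwrite("pics/crop1.png",cv2.resize(im[145:255,220:380],None,fx=5,fy=5,interpolation=cv2.INTER_CUBIC))
E
```

```text
(no output)
```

View pics/crop1.png

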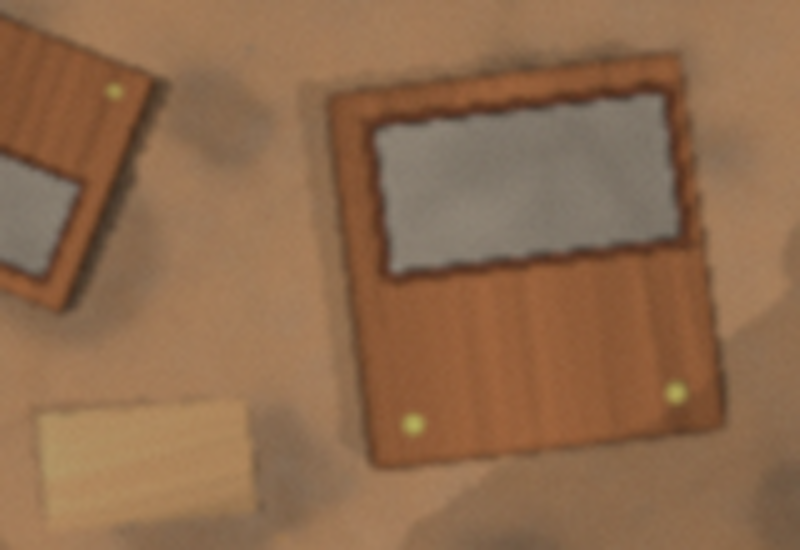

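Run:
```python
from h import *
m=camera_model("top")
c=lambda p:(np.array(p)+.5)/5-.5+[220,145]
print("base",[ray(m,c(p),.05)[:2].round(4) for p in [(330,97),(682,54),(723,428),(373,466)]])
s=[ray(m,c(p),.05)[:2] for p in [(413,425),(676,393)]]
print("screws",s,np.linalg.norm(s[0]-s[1]),"yaw",np.degrees(np.arctan2(*((s[0]-s[1])*[-1,1]))))
w=[ray(m,c(p),z)[:2] for p,z in [((38,410),.018),((246,400),.002),((256,513),.002),((48,530),.018)]]
print("wedge",w)
b=(w[0]+w[3])/2;t=(w[1]+w[2])/2
print("back",b,"tip",t,np.linalg.norm(b-t),np.degrees(np.arctan2(*((b-t)*[-1,1]))),"w",np.linalg.norm(w[0]-w[3]),np.linalg.norm(w[1]-w[2]))
print("plane?",ray(m,(241,338),.03), "tin",ray(m,(404,266),.03))
```

```text
base [array([ 0.6722, -0.0439]), array([ 0.6907, -0.1909]), array([ 0.5346, -0.2079]), array([ 0.5181, -0.0624])]
screws [array([ 0.53525858, -0.07903304]), array([ 0.54907045, -0.18841382])] 0.1102493686741855 yaw 7.196835717715896
wedge [array([0.54104323, 0.08081224]), array([ 0.54593048, -0.0081645 ]), array([ 0.49677125, -0.01276432]), array([0.48956465, 0.07614277])]
back [0.51530394 0.07847751] tip [ 0.52135087 -0.01046441] 0.08914723626600338 3.889400691369114 w 0.05168992115496284 0.0493739628537249
plane? [0.30579585 0.04864558 0.03      ] tin [ 0.45935454 -0.29519526  0.03      ]
```

Request:
apply_moves --steps '[{"translation": [0.03,0.07,0],"rotation": [0,0,-0.08]},{"translation": [0.08,0.17,0],"rotation": [0,0,-0.18]},{"translation": [0.13,0.28,0],"rotation": [0,0,-0.28]},{"translation": [0.18,0.39,0],"rotation": [0,0,-0.39]},{"translation": [0.23,0.5,0],"rotation": [0,0,-0.5]},{"translation": [0.28,0.61,0],"rotation": [0,0,-0.61]},{"translation": [0.33,0.72,0],"rotation": [0,0,-0.72]},{"translation": [0.38,0.83,0],"rotation": [0,0,-0.83]},{"translation": [0.43,0.94,0],"rotation": [0,0,-0.94]},{"translation": [0.46,1.0,0],"rotation": [0,0,-1.0]}]' --jaw 1 --newtons 30

```text
t: 0.93
eef_pos: [0.4078, -0.356, 0.2265]
ee_rot: [3.141, 0.0, 3.064]
force: [-0.0, 0.9, 0.6]
width: 0.0266
gripper_force: 0.0
```

Request:
apply_moves --steps '[{"translation": [0.05,0.1,0],"rotation": [0,0,-0.1]},{"translation": [0.1,0.2,0],"rotation": [0,0,-0.2]},{"translation": [0.15,0.3,0],"rotation": [0,0,-0.3]},{"translation": [0.2,0.41,0],"rotation": [0,0,-0.4]},{"translation": [0.25,0.52,0],"rotation": [0,0,-0.5]},{"translation": [0.3,0.63,0],"rotation": [0,0,-0.6]},{"translation": [0.36,0.74,0],"rotation": [0,0,-0.7]},{"translation": [0.42,0.85,0],"rotation": [0,0,-0.8]},{"translation": [0.47,0.95,0],"rotation": [0,0,-0.92]},{"translation": [0.5,1.0,0],"rotation": [0,0,-1.0]}]'

```text
t: 1.77
eef_pos: [0.5331, -0.106, 0.2263]
ee_rot: [3.141, -0.0, 2.54]
force: [-0.2, -0.3, -0.1]
width: 0.0002
gripper_force: 0.0
```

Request:
apply_moves --steps '[{"translation": [0.0,0.02,-0.04],"rotation": [0,0,-0.05]},{"translation": [0.01,0.06,-0.12],"rotation": [0,0,-0.1]},{"translation": [0.01,0.09,-0.2],"rotation": [0,0,-0.15]},{"translation": [0.01,0.108,-0.28],"rotation": [0,0,-0.2]},{"translation": [0.01,0.108,-0.36],"rotation": [0,0,-0.23]},{"translation": [0.01,0.108,-0.44],"rotation": [0,0,-0.23]},{"translation": [0.01,0.108,-0.52],"rotation": [0,0,-0.23]},{"translation": [0.01,0.108,-0.58],"rotation": [0,0,-0.23]},{"translation": [0.01,0.108,-0.62],"rotation": [0,0,-0.23]},{"translation": [0.01,0.108,-0.64],"rotation": [0,0,-0.23]}]'

```text
t: 2.6
eef_pos: [0.5338, -0.0816, 0.065]
ee_rot: [-3.14, -0.002, 2.421]
force: [0.0, -0.5, 0.4]
width: 0.0002
gripper_force: 0.0
```

Run:
```python
from h import *
s=get_state();print(s['eef_pos'],s['force'],s['ee_rot'],s['t'])
cv2.imwrite("pics/sc2.png",cv2.resize(grab_frame("scene")[120:270,180:380],None,fx=4,fy=4,interpolation=cv2.INTER_CUBIC))
```

```text
[ 0.53383698 -0.08157412  0.06498703] [ 0.00552001 -0.48939632  0.40478483] [-3.13977695e+00 -1.61062981e-03  2.42146704e+00] 2.6
```

View pics/sc2.png

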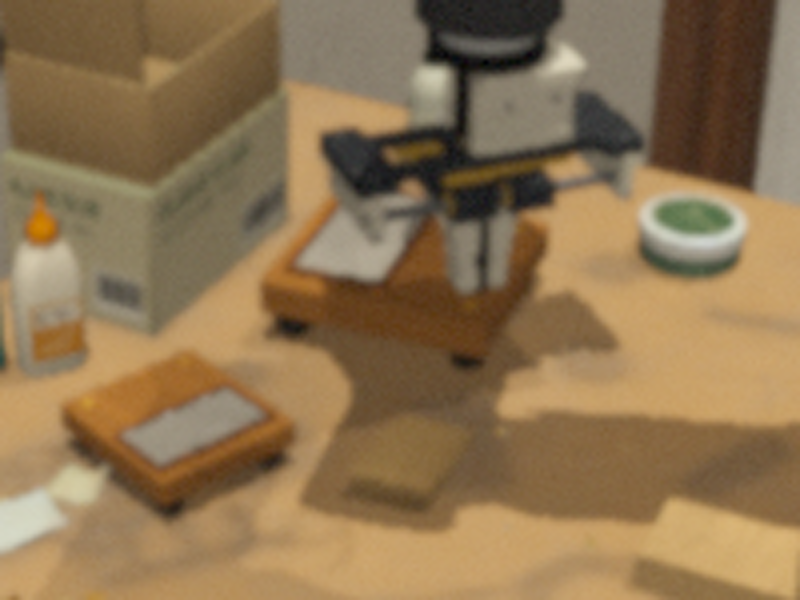

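The closed fingers hover over the short-foot corner. The wedge's thick back faces +y, as expected. Next I press slowly.

Request:
apply_moves --steps '[{"translation": [0.004,0.006,-0.012],"rotation": [0,0,0]},{"translation": [0.006,0.01,-0.024],"rotation": [0,0,0]},{"translation": [0.006,0.01,-0.036],"rotation": [0,0,0]},{"translation": [0.006,0.01,-0.046],"rotation": [0,0,0]},{"translation": [0.006,0.01,-0.052],"rotation": [0,0,0]},{"translation": [0.006,0.01,-0.056],"rotation": [0,0,0]},{"translation": [0.006,0.01,-0.06],"rotation": [0,0,0]},{"translation": [0.006,0.01,-0.064],"rotation": [0,0,0]},{"translation": [0.006,0.01,-0.068],"rotation": [0,0,0]},{"translation": [0.006,0.01,-0.072],"rotation": [0,0,0]}]'

```text
t: 3.48
eef_pos: [0.536, -0.0788, 0.0487]
ee_rot: [-3.142, -0.0, 2.422]
force: [-2.8, 2.7, 3.9]
width: 0.0003
gripper_force: 2.4
```

Request:
apply_moves --steps '[{"translation": [0,0,-0.001],"rotation": [0,0,0]},{"translation": [0,0,-0.002],"rotation": [0,0,0]},{"translation": [0,0,-0.003],"rotation": [0,0,0]},{"translation": [0,0,-0.004],"rotation": [0,0,0]},{"translation": [0,0,-0.005],"rotation": [0,0,0]},{"translation": [0,0,-0.006],"rotation": [0,0,0]},{"translation": [0,0,-0.007],"rotation": [0,0,0]},{"translation": [0,0,-0.008],"rotation": [0,0,0]},{"translation": [0,0,-0.008],"rotation": [0,0,0]},{"translation": [0,0,-0.008],"rotation": [0,0,0]}]'

```text
t: 4.32
eef_pos: [0.5358, -0.0787, 0.0466]
ee_rot: [-3.141, -0.001, 2.422]
force: [-3.9, 3.7, 4.6]
width: 0.0006
gripper_force: 2.7
```

Request:
apply_moves --steps '[{"translation": [-0.002,0.002,0],"rotation": [0,0,0]},{"translation": [-0.004,0.004,0],"rotation": [0,0,0]},{"translation": [-0.006,0.0055,-0.001],"rotation": [0,0,0]},{"translation": [-0.007,0.0065,-0.003],"rotation": [0,0,0]},{"translation": [-0.008,0.0075,-0.005],"rotation": [0,0,0]},{"translation": [-0.009,0.008,-0.007],"rotation": [0,0,0]},{"translation": [-0.01,0.009,-0.009],"rotation": [0,0,0]},{"translation": [-0.011,0.01,-0.011],"rotation": [0,0,0]},{"translation": [-0.0115,0.0105,-0.012],"rotation": [0,0,0]},{"translation": [-0.0115,0.0105,-0.012],"rotation": [0,0,0]}]'

```text
t: 5.15
eef_pos: [0.5346, -0.0769, 0.0448]
ee_rot: [3.141, 0.002, 2.423]
force: [-0.7, -4.9, 11.2]
width: 0.0003
gripper_force: 5.2
```

Request:
apply_moves --steps '[{"translation": [-0.001,0.001,-0.001],"rotation": [0,0,0]},{"translation": [-0.001,0.001,-0.003],"rotation": [0,0,0]},{"translation": [-0.002,0.002,-0.004],"rotation": [0,0,0]},{"translation": [-0.002,0.002,-0.005],"rotation": [0,0,0]},{"translation": [-0.003,0.003,-0.006],"rotation": [0,0,0]},{"translation": [-0.003,0.003,-0.007],"rotation": [0,0,0]},{"translation": [-0.004,0.003,-0.008],"rotation": [0,0,0]},{"translation": [-0.004,0.003,-0.008],"rotation": [0,0,0]},{"translation": [-0.004,0.003,-0.008],"rotation": [0,0,0]},{"translation": [-0.004,0.003,-0.008],"rotation": [0,0,0]}]'

```text
t: 5.98
eef_pos: [0.5346, -0.0768, 0.0445]
ee_rot: [3.14, 0.004, 2.423]
force: [-2.8, -7.8, 24.0]
width: 0.0006
gripper_force: 11.8
```

Request:
apply_moves --steps '[{"translation": [0.001,-0.001,0.008],"rotation": [0,0,0]},{"translation": [0.003,-0.003,0.014],"rotation": [0,0,0]},{"translation": [0.005,-0.004,0.019],"rotation": [0,0,0]},{"translation": [0.007,-0.006,0.024],"rotation": [0,0,0]},{"translation": [0.009,-0.008,0.029],"rotation": [0,0,0]},{"translation": [0.011,-0.01,0.034],"rotation": [0,0,0]},{"translation": [0.013,-0.011,0.04],"rotation": [0,0,0]},{"translation": [0.013,-0.011,0.06],"rotation": [0,0,0]},{"translation": [0.013,-0.011,0.1],"rotation": [0,0,0]},{"translation": [0.013,-0.011,0.16],"rotation": [0,0,0]}]'

```text
t: 6.82
eef_pos: [0.5344, -0.0784, 0.0812]
ee_rot: [-3.139, -0.002, 2.422]
force: [0.4, 0.2, -0.5]
width: 0.0003
gripper_force: 0.0
```

Request:
apply_moves --steps '[{"translation": [-0.01,0.08,0.05],"rotation": [0,0,-0.1]},{"translation": [-0.02,0.18,0.1],"rotation": [0,0,-0.2]},{"translation": [-0.03,0.28,0.1],"rotation": [0,0,-0.3]},{"translation": [-0.04,0.38,0.1],"rotation": [0,0,-0.4]},{"translation": [-0.05,0.48,0.1],"rotation": [0,0,-0.5]},{"translation": [-0.06,0.58,0.1],"rotation": [0,0,-0.6]},{"translation": [-0.08,0.68,0.1],"rotation": [0,0,-0.7]},{"translation": [-0.09,0.76,0.1],"rotation": [0,0,-0.8]},{"translation": [-0.09,0.8,0.1],"rotation": [0,0,-0.9]},{"translation": [-0.09,0.8,0.1],"rotation": [0,0,-1.0]}]'

```text
t: 7.65
eef_pos: [0.532, 0.0706, 0.0943]
ee_rot: [3.125, -0.12, 1.993]
force: [0.4, 0.1, -0.3]
width: 0.0005
gripper_force: 0.0
```

Run:
```python
from h import *
s=get_state();print(s['eef_pos'],s['force'],s['ee_rot'],s['q'])
im=grab_frame("top")
cv2.imwrite("pics/top2.png",cv2.resize(im[145:255,220:380],None,fx=5,fy=5,interpolation=cv2.INTER_CUBIC))
```

```text
[0.53197645 0.07055619 0.09434451] [ 0.37245192  0.07486728 -0.31873623] [ 3.12502578 -0.11973468  1.9926259 ] [ 0.40409601  0.27563728 -0.38628449 -0.1534101  -0.90008354 -3.02991412]
```

View pics/top2.png

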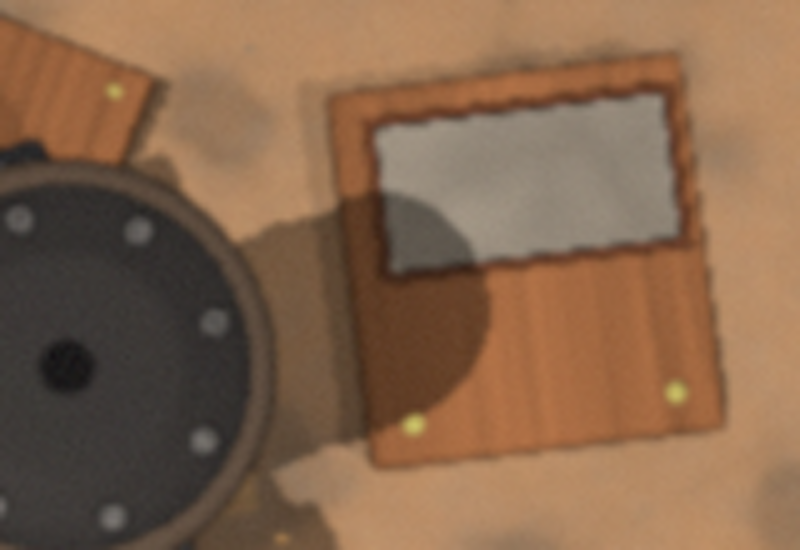

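The base came back level and hasn't moved: its screws are still at crop (413,425) and (676,393). Joint 6 reached its limit, so I'll turn the other way, since the half turn is equivalent.

Request:
apply_moves --steps '[{"translation": [0,0.01,0.02],"rotation": [0,0,0.1]},{"translation": [0,0.02,0.04],"rotation": [0,0,0.2]},{"translation": [0,0.02,0.06],"rotation": [0,0,0.3]},{"translation": [0,0.02,0.08],"rotation": [0,0,0.4]},{"translation": [0,0.02,0.1],"rotation": [0,0,0.5]},{"translation": [0,0.02,0.1],"rotation": [0,0,0.6]},{"translation": [0,0.02,0.1],"rotation": [0,0,0.7]},{"translation": [0,0.02,0.1],"rotation": [0,0,0.8]},{"translation": [0,0.02,0.1],"rotation": [0,0,0.9]},{"translation": [0,0.02,0.1],"rotation": [0,0,1.0]}]'

```text
t: 8.53
eef_pos: [0.5312, 0.0743, 0.1193]
ee_rot: [3.126, -0.119, 2.519]
force: [-0.9, -0.1, 0.5]
width: 0.0005
gripper_force: 0.0
```

Request:
apply_moves --steps '[{"translation": [0,0,0],"rotation": [0,0,0.2]},{"translation": [0,0,0],"rotation": [0,0,0.4]},{"translation": [0,0,0],"rotation": [0,0,0.6]},{"translation": [0,0,0],"rotation": [0,0,0.8]},{"translation": [0,0,0],"rotation": [0,0,1.0]},{"translation": [0,0,0],"rotation": [0,0,1.0]},{"translation": [0,0,0],"rotation": [0,0,1.0]},{"translation": [0,0,0],"rotation": [0,0,1.0]},{"translation": [0,0,0],"rotation": [0,0,1.0]},{"translation": [0,0,0],"rotation": [0,0,1.0]}]'

```text
t: 9.37
eef_pos: [0.5316, 0.0751, 0.1193]
ee_rot: [3.125, -0.118, 3.039]
force: [-0.7, 0.0, -1.1]
width: 0.0009
gripper_force: 0.0
```

Request:
apply_moves --steps '[{"translation": [0,0,0],"rotation": [0,0,0.1]},{"translation": [0,0,0],"rotation": [0,0,0.2]},{"translation": [0,0,0],"rotation": [0,0,0.3]},{"translation": [0,0,0],"rotation": [0,0,0.4]},{"translation": [0,0,0],"rotation": [0,0,0.5]},{"translation": [0,0,0],"rotation": [0,0,0.6]},{"translation": [0,0,0],"rotation": [0,0,0.7]},{"translation": [0,0,0],"rotation": [0,0,0.8]},{"translation": [0,0,0],"rotation": [0,0,0.9]},{"translation": [0,0,0],"rotation": [0,0,1.0]}]'

```text
t: 10.2
eef_pos: [0.5316, 0.0752, 0.1192]
ee_rot: [3.125, -0.119, -2.717]
force: [0.8, -0.2, 0.1]
width: 0.0005
gripper_force: 0.0
```

Request:
apply_moves --steps '[{"translation": [0,0,0],"rotation": [0,0,0.1]},{"translation": [0,0,0],"rotation": [0,0,0.2]},{"translation": [0,0,0],"rotation": [0,0,0.3]},{"translation": [0,0,0],"rotation": [0,0,0.4]},{"translation": [0,0,0],"rotation": [0,0,0.5]},{"translation": [0,0,0],"rotation": [0,0,0.6]},{"translation": [0,0,0],"rotation": [0,0,0.7]},{"translation": [0,0,0],"rotation": [0,0,0.8]},{"translation": [0,0,0],"rotation": [0,0,0.9]},{"translation": [0,0,0],"rotation": [0,0,1.0]}]'

```text
t: 11.03
eef_pos: [0.5316, 0.0752, 0.1192]
ee_rot: [3.126, -0.118, -2.193]
force: [0.7, 0.2, -0.1]
width: 0.0004
gripper_force: 0.0
```

Run:
```python
from h import *
s=get_state()
Rc=R.from_euler('xyz',s['ee_rot']);Rt=R.from_euler('xyz',[np.pi,0,np.radians(-86.1)])
print("total rot/30deg",np.degrees((Rt*Rc.inv()).as_rotvec())/30)
Rm=R.from_euler('xyz',[np.pi,0,s['ee_rot'][2]])
print("tilt fix/30",np.degrees((Rm*Rc.inv()).as_rotvec())/30, "then yaw",(-86.1-np.degrees(s['ee_rot'][2]))/30)
print("trans/.25",(np.array([.5137,.1035,.10])-s['eef_pos'])/.25)
```

```text
total rot/30deg [ 0.21348279 -0.09326351  1.31910716]
tilt fix/30 [ 0.16596633 -0.15684892  0.00181843] then yaw 1.3188858638534764
trans/.25 [-0.07157615  0.11302248 -0.07694901]
```

Request:
apply_moves --steps '[{"translation": [-0.01,0.02,0],"rotation": [0.011,-0.005,0.066]},{"translation": [-0.02,0.04,0],"rotation": [0.021,-0.009,0.132]},{"translation": [-0.03,0.06,0],"rotation": [0.032,-0.014,0.198]},{"translation": [-0.04,0.07,0],"rotation": [0.043,-0.019,0.264]},{"translation": [-0.05,0.08,0],"rotation": [0.054,-0.023,0.33]},{"translation": [-0.06,0.09,0],"rotation": [0.064,-0.028,0.396]},{"translation": [-0.07,0.1,0],"rotation": [0.075,-0.033,0.462]},{"translation": [-0.072,0.113,0],"rotation": [0.086,-0.037,0.528]},{"translation": [-0.072,0.113,0],"rotation": [0.096,-0.042,0.594]},{"translation": [-0.072,0.113,0],"rotation": [0.107,-0.047,0.66]}]'

```text
t: 11.87
eef_pos: [0.5134, 0.1042, 0.1193]
ee_rot: [3.123, -0.057, -1.846]
force: [0.2, -0.6, 0.8]
width: 0.0007
gripper_force: 0.0
```

Request:
apply_moves --steps '[{"translation": [0,0,-0.02],"rotation": [0.011,-0.005,0.066]},{"translation": [0,0,-0.06],"rotation": [0.021,-0.009,0.132]},{"translation": [0,0,-0.1],"rotation": [0.032,-0.014,0.198]},{"translation": [0,0,-0.14],"rotation": [0.043,-0.019,0.264]},{"translation": [0,0,-0.17],"rotation": [0.054,-0.023,0.33]},{"translation": [0,0,-0.19],"rotation": [0.064,-0.028,0.396]},{"translation": [0,0,-0.2],"rotation": [0.075,-0.033,0.462]},{"translation": [0,0,-0.2],"rotation": [0.086,-0.037,0.528]},{"translation": [0,0,-0.2],"rotation": [0.096,-0.042,0.594]},{"translation": [0,0,-0.2],"rotation": [0.107,-0.047,0.66]}]'

```text
t: 12.7
eef_pos: [0.5134, 0.104, 0.0692]
ee_rot: [-3.141, 0.001, -1.501]
force: [0.1, -0.3, -0.2]
width: 0.0002
gripper_force: 0.0
```

Run:
```python
from h import *
s=get_state();print(s['eef_pos'],s['force'],s['ee_rot'],s['q'])
im=grab_frame("wrist");print(camera_model("wrist"))
cv2.imwrite("pics/w1.png",im)
```

```text
[0.51336655 0.10401023 0.0692422 ] [ 0.09928067 -0.26051129 -0.23404131] [-3.14113059e+00  8.87878735e-04 -1.50114343e+00] [ 0.57436114  0.27329123 -0.52089847 -0.00079075 -0.77577299 -0.50414418]
{'fx': 335.2327205526175, 'fy': 335.2327205526175, 'cx': 276.93527730552313, 'cy': 213.5657397563603, 'k1': -0.06866964278353169, 'xyz': array([0.5190331 , 0.02642808, 0.22750793]), 'rotation': array([ 2.84887269e+00,  5.71733724e-04, -3.06966182e+00])}
```

View pics/w1.png

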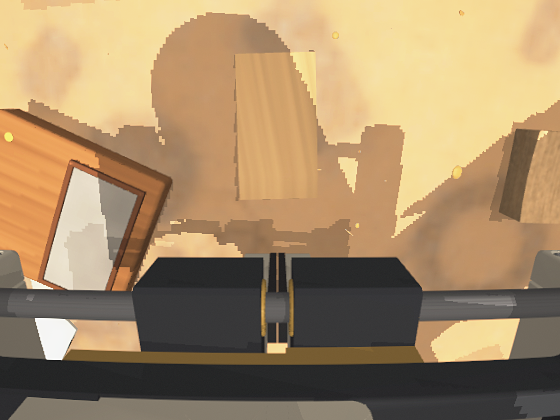

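The wrist view shows the wedge straight ahead of the fingers, with its back edge from (239,199) to (317,197) and its tip edge from (235,54) to (316,51). I'll refine its pose, then descend.

Run:
```python
from h import *
m=camera_model("wrist")
w=[ray(m,p,z)[:2] for p,z in [((239,199),.018),((317,197),.018),((235,54),.002),((316,51),.002)]]
b=(w[0]+w[1])/2;t=(w[2]+w[3])/2
print(w,b,t,np.linalg.norm(b-t),np.degrees(np.arctan2(*((b-t)*[-1,1]))))
```

```text
[array([0.53972373, 0.08139044]), array([0.48968724, 0.07644544]), array([ 0.54784382, -0.00759298]), array([ 0.49761691, -0.01295858])] [0.51470549 0.07891794] [ 0.52273037 -0.01027578] 0.08955399991891459 5.141135877185332
```

Request:
apply_moves --steps '[{"translation": [0,0,-0.02],"rotation": [0,0,0]},{"translation": [0,0,-0.05],"rotation": [0,0,0]},{"translation": [0,0,-0.09],"rotation": [0,0,0]},{"translation": [0,0,-0.13],"rotation": [0,0,0]},{"translation": [0,0,-0.17],"rotation": [0,0,0]},{"translation": [0,0,-0.2],"rotation": [0,0,0]},{"translation": [0,0,-0.22],"rotation": [0,0,0]},{"translation": [0,0,-0.24],"rotation": [0,0,0]},{"translation": [0,0,-0.25],"rotation": [0,0,0]},{"translation": [0,0,-0.25],"rotation": [0,0,0]}]'

```text
t: 13.58
eef_pos: [0.5134, 0.1035, 0.0061]
ee_rot: [3.141, -0.0, -1.504]
force: [-0.3, 0.5, 0.9]
width: 0.0004
gripper_force: 0.0
```

Request:
apply_moves --steps '[{"translation": [0.002,-0.02,0],"rotation": [0,0,0.02]},{"translation": [0.003,-0.04,0],"rotation": [0,0,0.045]},{"translation": [0.005,-0.06,0],"rotation": [0,0,0.045]},{"translation": [0.008,-0.08,0],"rotation": [0,0,0.05]},{"translation": [0.012,-0.105,0],"rotation": [0,0,0.06]},{"translation": [0.015,-0.13,0],"rotation": [0,0,0.065]},{"translation": [0.018,-0.155,0],"rotation": [0,0,0.07]},{"translation": [0.021,-0.18,0],"rotation": [0,0,0.08]},{"translation": [0.024,-0.2,0],"rotation": [0,0,0.085]},{"translation": [0.025,-0.21,0],"rotation": [0,0,0.09]}]'

```text
t: 14.42
eef_pos: [0.5199, 0.0503, 0.0067]
ee_rot: [3.142, 0.0, -1.457]
force: [0.3, 2.4, 1.4]
width: 0.0003
gripper_force: 0.5
```

Request:
apply_moves --steps '[{"translation": [0.001,-0.01,0],"rotation": [0,0,0]},{"translation": [0.002,-0.02,0],"rotation": [0,0,0]},{"translation": [0.004,-0.03,0],"rotation": [0,0,0.01]},{"translation": [0.005,-0.04,0],"rotation": [0,0,0.01]},{"translation": [0.006,-0.05,0],"rotation": [0,0,0.01]},{"translation": [0.008,-0.06,0],"rotation": [0,0,0.01]},{"translation": [0.009,-0.07,0],"rotation": [0,0,0.01]},{"translation": [0.01,-0.08,0],"rotation": [0,0,0.01]},{"translation": [0.011,-0.085,0],"rotation": [0,0,0.01]},{"translation": [0.011,-0.085,0],"rotation": [0,0,0.01]}]'

```text
t: 15.25
eef_pos: [0.5225, 0.0295, 0.0066]
ee_rot: [3.141, 0.0, -1.452]
force: [0.3, -1.1, -0.7]
width: 0.0005
gripper_force: 0.0
```

Run:
```python
from h import *
s=get_state();print(s['eef_pos'],s['force'])
im=grab_frame("wrist")
cv2.imwrite("pics/w2.png",im)
m=camera_model("wrist");import json
json.dump({k:np.array(v).tolist() for k,v in m.items()},open("w2.json","w"))
```

```text
[0.52252144 0.02949025 0.00663159] [ 0.26624257 -1.13968267 -0.73756651]
```

View pics/w2.png

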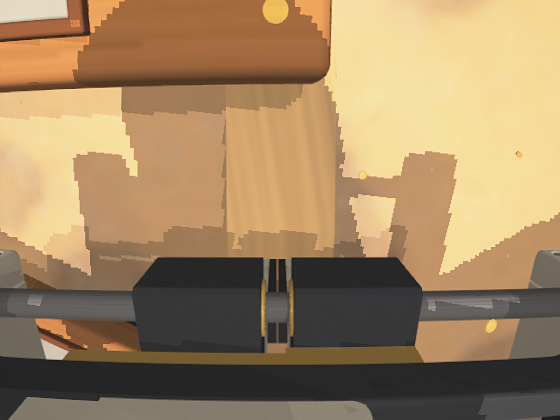

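The wedge spans columns 225 to 338 and is centred under the screw at (276,10). I continue slowly.

Request:
apply_moves --steps '[{"translation": [0.001,-0.006,0],"rotation": [0,0,0]},{"translation": [0.001,-0.012,0],"rotation": [0,0,0]},{"translation": [0.002,-0.018,0],"rotation": [0,0,0]},{"translation": [0.003,-0.024,0],"rotation": [0,0,0]},{"translation": [0.004,-0.03,0],"rotation": [0,0,0]},{"translation": [0.004,-0.036,0],"rotation": [0,0,0]},{"translation": [0.005,-0.04,0],"rotation": [0,0,0]},{"translation": [0.005,-0.044,0],"rotation": [0,0,0]},{"translation": [0.006,-0.046,0],"rotation": [0,0,0]},{"translation": [0.006,-0.048,0],"rotation": [0,0,0]}]'

```text
t: 16.13
eef_pos: [0.5241, 0.0177, 0.0067]
ee_rot: [-3.142, 0.0, -1.451]
force: [0.2, 1.0, 0.3]
width: 0.001
gripper_force: 0.1
```

Request:
apply_moves --steps '[{"translation": [0,-0.001,0],"rotation": [0,0,0]},{"translation": [0,-0.002,0],"rotation": [0,0,0]},{"translation": [0,-0.003,0],"rotation": [0,0,0]},{"translation": [0.001,-0.004,0],"rotation": [0,0,0]},{"translation": [0.001,-0.005,0],"rotation": [0,0,0]},{"translation": [0.001,-0.006,0],"rotation": [0,0,0]},{"translation": [0.001,-0.007,0],"rotation": [0,0,0]},{"translation": [0.001,-0.008,0],"rotation": [0,0,0]},{"translation": [0.001,-0.009,0],"rotation": [0,0,0]},{"translation": [0.001,-0.01,0],"rotation": [0,0,0]}]'

```text
t: 16.97
eef_pos: [0.5244, 0.0153, 0.0067]
ee_rot: [-3.142, 0.0, -1.451]
force: [-0.3, 1.4, -0.3]
width: 0.0004
gripper_force: 0.2
```

Request:
apply_moves --steps '[{"translation": [0,-0.001,0],"rotation": [0,0,0]},{"translation": [0,-0.002,0],"rotation": [0,0,0]},{"translation": [0,-0.002,0],"rotation": [0,0,0]},{"translation": [0,-0.003,0],"rotation": [0,0,0]},{"translation": [0,-0.003,0],"rotation": [0,0,0]},{"translation": [0.001,-0.004,0],"rotation": [0,0,0]},{"translation": [0.001,-0.004,0],"rotation": [0,0,0]},{"translation": [0.001,-0.005,0],"rotation": [0,0,0]},{"translation": [0.001,-0.005,0],"rotation": [0,0,0]},{"translation": [0.001,-0.006,0],"rotation": [0,0,0]}]'

```text
t: 17.8
eef_pos: [0.5246, 0.0138, 0.0067]
ee_rot: [-3.141, 0.0, -1.451]
force: [-0.2, 0.4, 0.1]
width: 0.0004
gripper_force: 0.2
```

Request:
apply_moves --steps '[{"translation": [0,-0.001,0],"rotation": [0,0,0]},{"translation": [0,-0.002,0],"rotation": [0,0,0]},{"translation": [0,-0.002,0],"rotation": [0,0,0]},{"translation": [0,-0.003,0],"rotation": [0,0,0]},{"translation": [0,-0.003,0],"rotation": [0,0,0]},{"translation": [0.001,-0.004,0],"rotation": [0,0,0]},{"translation": [0.001,-0.004,0],"rotation": [0,0,0]},{"translation": [0.001,-0.005,0],"rotation": [0,0,0]},{"translation": [0.001,-0.005,0],"rotation": [0,0,0]},{"translation": [0.001,-0.006,0],"rotation": [0,0,0]}]'

```text
t: 18.63
eef_pos: [0.5249, 0.0125, 0.0067]
ee_rot: [-3.141, 0.0, -1.451]
force: [0.0, 2.2, 0.4]
width: 0.0005
gripper_force: 1.5
```

Request:
apply_moves --steps '[{"translation": [0,-0.0005,0],"rotation": [0,0,0]},{"translation": [0,-0.001,0],"rotation": [0,0,0]},{"translation": [0,-0.0015,0],"rotation": [0,0,0]},{"translation": [0,-0.002,0],"rotation": [0,0,0]},{"translation": [0,-0.0025,0],"rotation": [0,0,0]},{"translation": [0,-0.003,0],"rotation": [0,0,0]},{"translation": [0,-0.0035,0],"rotation": [0,0,0]},{"translation": [0,-0.004,0],"rotation": [0,0,0]},{"translation": [0,-0.004,0],"rotation": [0,0,0]},{"translation": [0,-0.004,0],"rotation": [0,0,0]}]'

```text
t: 19.47
eef_pos: [0.5251, 0.0117, 0.0067]
ee_rot: [-3.141, 0.001, -1.451]
force: [-1.4, 6.1, 0.4]
width: 0.0004
gripper_force: 3.0
```

The push force rose to 6 N, against under 1 N while sliding, so the foot is bearing on the wedge. I back off and go to the corner.

Request:
apply_moves --steps '[{"translation": [-0.001,0.01,0],"rotation": [0,0,0]},{"translation": [-0.003,0.03,0],"rotation": [0,0,0]},{"translation": [-0.006,0.06,0],"rotation": [0,0,0]},{"translation": [-0.01,0.09,0],"rotation": [0,0,0]},{"translation": [-0.013,0.11,0.03],"rotation": [0,0,0]},{"translation": [-0.014,0.12,0.08],"rotation": [0,0,0]},{"translation": [-0.014,0.12,0.14],"rotation": [0,0,0]},{"translation": [-0.014,0.12,0.2],"rotation": [0,0,0]},{"translation": [-0.014,0.12,0.26],"rotation": [0,0,0]},{"translation": [-0.014,0.12,0.3],"rotation": [0,0,0]}]'

```text
t: 20.3
eef_pos: [0.5218, 0.042, 0.0837]
ee_rot: [-3.14, 0.001, -1.45]
force: [0.2, 0.7, 0.4]
width: 0.0002
gripper_force: 0.0
```

Request:
apply_moves --steps '[{"translation": [0.005,-0.03,0],"rotation": [0,0,0]},{"translation": [0.01,-0.08,0],"rotation": [0,0,0]},{"translation": [0.015,-0.14,0],"rotation": [0,0,0]},{"translation": [0.02,-0.21,0],"rotation": [0,0,0]},{"translation": [0.03,-0.28,0],"rotation": [0,0,0]},{"translation": [0.035,-0.35,0],"rotation": [0,0,0]},{"translation": [0.04,-0.42,0],"rotation": [0,0,0]},{"translation": [0.05,-0.46,0],"rotation": [0,0,0]},{"translation": [0.053,-0.483,0],"rotation": [0,0,0]},{"translation": [0.053,-0.483,0],"rotation": [0,0,0]}]'

```text
t: 21.13
eef_pos: [0.5343, -0.0807, 0.081]
ee_rot: [3.14, 0.0, -1.453]
force: [0.0, 0.5, 0.5]
width: 0.0006
gripper_force: 0.0
```

Run:
```python
from h import *
s=get_state();print(s['eef_pos'],s['force'])
im=grab_frame("scene")
cv2.imwrite("pics/sc3.png",cv2.resize(im[145:265,220:380],None,fx=5,fy=5,interpolation=cv2.INTER_CUBIC))
```

```text
[ 0.53430673 -0.08069572  0.08098397] [0.02980117 0.54754841 0.45865406]
```

View pics/sc3.png

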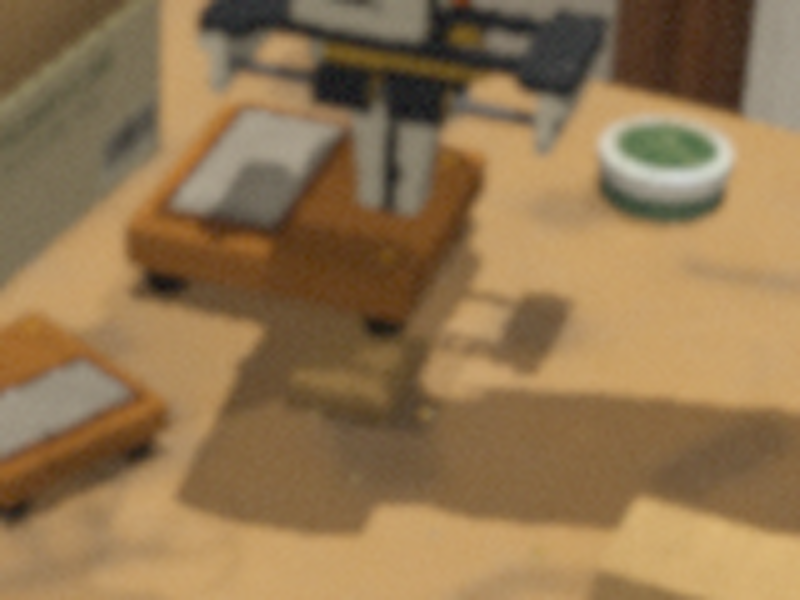

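The wedge sits under the foot at about (385,330) in the crop. Next is the final press.

Request:
apply_moves --steps '[{"translation": [0.003,0.004,-0.02],"rotation": [0,0,0]},{"translation": [0.005,0.006,-0.045],"rotation": [0,0,0]},{"translation": [0.005,0.006,-0.07],"rotation": [0,0,0]},{"translation": [0.005,0.006,-0.09],"rotation": [0,0,0]},{"translation": [0.005,0.006,-0.105],"rotation": [0,0,0]},{"translation": [0.005,0.006,-0.112],"rotation": [0,0,0]},{"translation": [0.005,0.006,-0.117],"rotation": [0,0,0]},{"translation": [0.005,0.006,-0.121],"rotation": [0,0,0]},{"translation": [0.005,0.006,-0.124],"rotation": [0,0,0]},{"translation": [0.005,0.006,-0.127],"rotation": [0,0,0]}]'

```text
t: 22.02
eef_pos: [0.536, -0.0779, 0.0502]
ee_rot: [-3.141, 0.0, -1.451]
force: [-3.4, 1.5, 10.7]
width: 0.0006
gripper_force: 5.1
```

Request:
apply_moves --steps '[{"translation": [0,0,-0.0005],"rotation": [0,0,0]},{"translation": [0,0,-0.001],"rotation": [0,0,0]},{"translation": [0,0,-0.0015],"rotation": [0,0,0]},{"translation": [0,0,-0.002],"rotation": [0,0,0]},{"translation": [0,0,-0.0025],"rotation": [0,0,0]},{"translation": [0,0,-0.003],"rotation": [0,0,0]},{"translation": [0,0,-0.0035],"rotation": [0,0,0]},{"translation": [0,0,-0.004],"rotation": [0,0,0]},{"translation": [0,0,-0.004],"rotation": [0,0,0]},{"translation": [0,0,-0.004],"rotation": [0,0,0]}]'

```text
t: 22.85
eef_pos: [0.536, -0.0779, 0.0501]
ee_rot: [-3.141, 0.0, -1.451]
force: [-3.7, 2.0, 11.0]
width: 0.0007
gripper_force: 5.8
```

Request:
apply_moves --steps '[{"translation": [0,0,-0.001],"rotation": [0,0,0]},{"translation": [0,0,-0.002],"rotation": [0,0,0]},{"translation": [0,0,-0.003],"rotation": [0,0,0]},{"translation": [0,0,-0.004],"rotation": [0,0,0]},{"translation": [0,0,-0.005],"rotation": [0,0,0]},{"translation": [0,0,-0.005],"rotation": [0,0,0]},{"translation": [0,0,-0.005],"rotation": [0,0,0]},{"translation": [0,0,-0.005],"rotation": [0,0,0]},{"translation": [0,0,-0.005],"rotation": [0,0,0]},{"translation": [0,0,-0.005],"rotation": [0,0,0]}]'

```text
t: 23.68
eef_pos: [0.536, -0.0779, 0.0499]
ee_rot: [-3.14, 0.0, -1.451]
force: [-8.4, 3.8, 21.9]
width: 0.0005
gripper_force: 11.3
```

Request:
apply_moves --steps '[{"translation": [-0.001,0,0],"rotation": [0,0,0]},{"translation": [-0.002,0.001,0],"rotation": [0,0,0]},{"translation": [-0.003,0.001,0],"rotation": [0,0,0]},{"translation": [-0.003,0.001,0],"rotation": [0,0,0]},{"translation": [-0.003,0.001,0],"rotation": [0,0,0]},{"translation": [-0.003,0.001,0],"rotation": [0,0,0]},{"translation": [-0.003,0.001,0],"rotation": [0,0,0]},{"translation": [-0.003,0.001,0],"rotation": [0,0,0]},{"translation": [-0.003,0.001,0],"rotation": [0,0,0]},{"translation": [-0.003,0.001,0],"rotation": [0,0,0]}]'

```text
t: 24.52
eef_pos: [0.536, -0.0778, 0.0499]
ee_rot: [-3.139, -0.0, -1.45]
force: [-7.0, 1.6, 19.7]
width: 0.0003
gripper_force: 9.8
```

Run:
```python
from h import *
im=grab_frame("top")
s=get_state();print(s['eef_pos'],s['force'])
a=cv2.imread("pics/top1.png")
# base shift: match the stone's +x/-y part against the first picture
g=lambda i:cv2.cvtColor(i[148:200,320:375],cv2.COLOR_BGR2GRAY).astype(np.float32)
print(cv2.phaseCorrelate(g(a),g(im)))
```

```text
[ 0.53592868 -0.07781514  0.04990258] [-5.40370913  0.96639936 18.03620856]
((-0.25328130134896654, -0.2645589403419386), 0.743331018789315)
```

The corner stays at 50 mm under about 19 N, against about 5 mm of sink before, and the base has shifted less than 1 mm. Handing in.

```bash
python3 -c "
from station import *
print(job_done())"
```

```text
the job is handed in; nothing more can be done
None
```

I handed the job in while still pressing the corner: with the wedge under the short foot it held at 50 mm under about 18 N, where it had sunk about 5 mm before, and the base moved less than 1 mm.

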